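# Take the long objective off a microscope nosepiece

## Task

On the bench stands a microscope objective turret, lenses upward. Turn it by its middle knob until the long objective is at the front, by the index pointer, then unscrew that objective (a short bayonet turn, counter-clockwise seen from above), lift it out and set it down gently, standing upright, in the low metal tray. Leave the other objective seated, and leave the turret with the emptied place at the pointer.

Things in the scene. Friction and masses are not known exactly. Their poses are not given: they have to be found in the camera images.
- long_objective: Taller of two loose bright metal objectives standing lens up on the turret: cylinder 24.6 mm wide, 60 mm tall, straight up to 50 mm; 0.12 kg. Origin: centre of its flat foot, z up its axis. Two foot lugs (33 mm over both) sit under claws of a 10 mm high collar; turned 60 degrees counter-clockwise from above (free at 45, stop at 68) it lifts straight out. Grip it 35 to 45 mm above its foot.
- short_objective: The other loose objective, same foot, collar and width but 40 mm tall; 120 degrees round the turret from the long one (either may be on the left). Origin: centre of its foot. It must stay seated.
- turret (a joint): Turret angle, rad, counter-clockwise from above, 0 at the start, limits +-1.7; no clicks, friction 0.12 N m holds it. Grey disc, 154 mm wide, top 60 mm above the bench, six places on a 54 mm radius: two loose objectives in 42 mm collars, a 24 mm high fixed lens between them, 3 black caps. Grip an objective crosswise to its line to the knob (28 mm free each side), 30 degrees either way.
- knob (a point): Centre of the black bar knob on the turret's axis, 88 mm above the bench, fixed to the turret: bar 32 mm long (this point's y axis), 16 mm wide (x), 22 mm high. Its wide sides face the low places of the turret, with room for fingers. Turn it about 45 to 75 degrees, one way or the other, to bring the long objective to the front.
- index_mark (a point): Point on the level of the turret's top face, 54 mm from its axis, where a place is at the front: just inside the bright upright index pointer (14 mm wide, 58 mm high, 86 mm from the axis) on the robot's side of the round base. Does not turn with the turret.
- tray: Low open aluminium tray with a pale grey liner, fixed to the bench, 130 mm (its x) by 110 mm (its y), rim 18 mm high, walls 4 mm. Origin: centre of its underside; the floor that carries things is 4 to 5 mm above it.

How it is judged:
By the outcome, as a careful person would: the job done as asked, in the order asked, and still so for the second after the job is handed in, with the robot touching nothing.
It also fails if it takes over 51 s, if anything falls off the work surface, if the arm or the gripper's body presses on something with over 40 N, if the wrist force passes 120 N, or if a joint passes its speed limit or range.

## Robot

A 7-joint arm with a two-finger parallel gripper is mounted at the origin on a cart in front of the work surface, level with it; the furniture and walls round the work are solid. World frame = base frame: x ahead of the robot, y to its left, z up, the work surface at z = 0. Lengths are in m, angles in rad, forces in N, time in s.
With the tool pointing down it reaches from about 0.425 to 0.95 m from the base axis. Payload 4.7 kg.
Tool frame: the origin (TCP) lies midway between the tips of the shut fingers; the grasp point (between the pads) lies 19 mm behind it; y points along the fingers, x is the direction in which the jaws open and shut, and the axes are right-handed (so a half turn about y gives the same grasp; the last joint's range is limited). The gripper opens to 85 mm and grips with 20 to 120 N. Pads are 22 mm wide; open, the fingers measure 114 mm over their backs; the gripper's body (76 mm by 85 mm) begins 54 mm behind the grasp point. The pads swing forward as they close: fully open they stand 13 mm farther back than shut.
Start: joints at [-1.162, 0.469, -0.049, 1.532, 0.024, 1.141, -0.082], TCP at [0.286, 0.611, 0.231] pointing down, gripper open.
Joint ranges: [-2.59, 2.59], [-0.33, 1.99], [-1.39, 1.29], [0.1, 2.45], [-1.04, 4.18], [0.21, 1.99], [-2.66, 2.66]. Speed limits (rad/s): [2.57, 2.57, 3.14, 3.14, 3.14, 3.14, 3.14].

## Interface

Orientations are given as a unit quaternion [x, y, z, w].
In Python, from station import robot gives the robot as it stands.
- The arm moves only by the tool apply_moves, never from a script. Its argument "plan" is one flat list of numbers, 4 for each row, row after row: the shift along the tool's x, y, z in mm, then the turn about the tool's y in rad. In form: [x, y, z, yaw, x, y, z, yaw, ...]. A call has 1 to 5 rows; each row shifts and turns the commanded pose from where the row before left it, along the tool's axes as they then stand; what a row does not reach is not made up. A row lasts 1/8 s, in which the tool goes at most 62.5 mm and 10.7 degrees, less where a joint would pass 70% of its speed; a pose out of reach is approached as far as the arm can. A call is refused whole if a number of a shift passes 62.5 or a number of a turn 0.188, either way. A call with a gripper value outside its range is refused whole. "claw" is the gripper command: -1 is shut, 1 is fully open, values between are in proportion, set as the call begins (left out, the last holds). The fingers move at their own pace and stop on an object; "force" is the grip in N (left out, the last holds). Time passes only in rows, so rows that do not move let the fingers close. It gives the time, the measured TCP pose, the force and the opening at its end, in the units of the state.
- robot.read_state(): the state, without advancing time (a new reading comes with each control period).
- robot.grab_frame(name): name is "side" or "top"; returns the picture (420x560x3 uint8, blue, green, red); there is no depth.
- robot.get_calibration(name): a dict with "fx", "fy", "cx", "cy" (pixels), "eye" and "attitude" of the camera in the world. Camera axes: x right, y down, z forward; pixel columns grow to the right and rows downward; lengths in m; the calibration is good to about 2 mm. A picture is of the moment at which its call begins. get_calibration takes no time and is no camera call.
- robot.finish_job(): hands the job in, once; it reports no verdict.
The state is a dict: "t": time; "joint_positions": joint angles; "joint_velocities": joint speeds; "joint_efforts": joint torques, N m; "ee_pos": TCP position; "tcp_rot": TCP orientation; "ft_force": force on the tool from outside, world axes, zero at the start; "wrist_torque": the same for the moment, N m; "finger_gap": finger opening in m.
Only numpy, scipy, OpenCV 4.12 (cv2) and the standard library are available. Lean on these libraries where they do the work, as an engineer would, in place of code of your own. Each camera call takes 0.05 s, during which the arm holds its last target. There are 200 camera calls.

## Working session

There is one attempt and no reset: what is moved stays moved. The work goes in short steps, Python scripts to look and compute and a tool call to move; the robot and the scene stay as the last step left them, time stands still between calls to the robot, and variables do not carry over. Pictures are saved under pics/ and viewed, about 8 in all and at most 12, crops included, and the job is handed in when it is done.

Besides the shell and the picture viewer there is one more tool, called after ">>>" as a command line: name --argument value ..., lists and objects as JSON in quotes. apply_moves: Moves the arm, as the interface text tells. Its arguments: {"type":"object","properties":{"plan":{"type":"array"},"claw":{"type":"number"},"force":{"type":"number"}},"required":["plan"]}

```bash
mkdir -p pics; ls; python3 - <<'E'
from station import robot
import cv2
s=robot.read_state(); print(s)
for n in("top","side"):
    cv2.imwrite(f"pics/{n}0.png",robot.grab_frame(n)); print(n,robot.get_calibration(n))
E
```

```text
pics
{'t': 0.0, 'joint_positions': array([-1.16189287,  0.46949038, -0.04857049,  1.53371293,  0.02411265,
        1.14102558, -0.08233409]), 'joint_velocities': array([-7.23412202e-05, -1.74521215e-04,  8.83988566e-04, -8.73282738e-04,
        2.96930523e-03,  1.04426390e-03, -1.42442140e-03]), 'joint_efforts': array([ 1.15798099e-03, -5.10315907e+01, -4.59129084e-02, -2.37707359e+01,
        1.07504107e-02,  7.50476232e-03, -3.79038795e-06]), 'ee_pos': array([0.28591966, 0.61078807, 0.23022033]), 'tcp_rot': array([ 0.59706861,  0.37889167, -0.38007569, -0.59623204]), 'ft_force': array([-0.0774237 , -0.28626699, -0.26032886]), 'wrist_torque': array([0.01928938, 0.03680276, 0.05394145]), 'finger_gap': 0.08537715062854921}
top {'fx': 435.42297076563693, 'fy': 435.42297076563693, 'cx': 279.4550688914188, 'cy': 205.4150857901056, 'eye': array([ 0.35993148, -0.01068339,  0.93691491]), 'attitude': array([ 0.71367528, -0.69513979,  0.06330479, -0.05865818])}
side {'fx': 477.1018477631479, 'fy': 477.1018477631479, 'cx': 284.63978004506697, 'cy': 205.0681387625881, 'eye': array([ 0.25827034, -0.82372268,  0.59639993]), 'attitude': array([ 0.85843435, -0.12368627,  0.07504137, -0.49209853])}
```

View pics/top0.png

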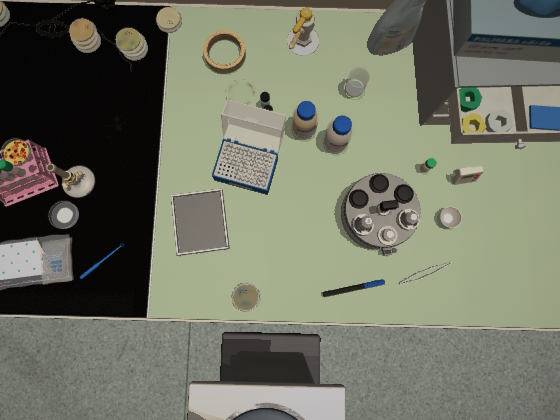

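View pics/side0.png

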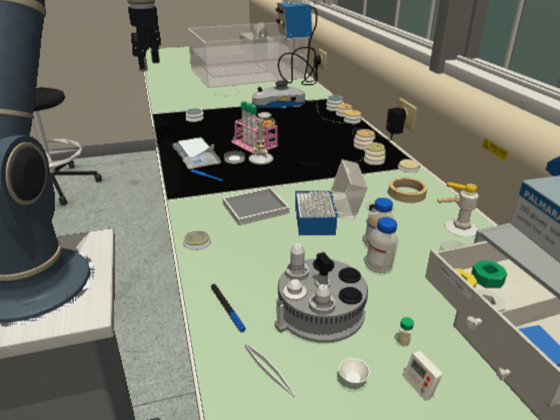

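Top view: the turret is centred near (382,211) with the pointer at about (388,251). The tray is at about (200,222). From the side view the tall objective is the far one, at top (364,225), so the short one is at top (409,218).

```bash
cat > h.py <<'E'
import numpy as np, cv2
from scipy.spatial.transform import Rotation as R
from station import robot
def ray(n,uv):
    c=robot.get_calibration(n); d=np.array([(uv[0]-c['cx'])/c['fx'],(uv[1]-c['cy'])/c['fy'],1.])
    return np.array(c['eye']),R.from_quat(c['attitude']).apply(d)
def onz(n,uv,z):
    e,d=ray(n,uv); return e+d*(z-e[2])/d[2]
def two(uvt,uvs):
    (a,d),(b,f)=ray('top',uvt),ray('side',uvs); d=d/np.linalg.norm(d); f=f/np.linalg.norm(f)
    s=np.linalg.lstsq(np.c_[d,-f],b-a,rcond=None)[0]; p,q=a+s[0]*d,b+s[1]*f
    return (p+q)/2,np.linalg.norm(p-q)
def proj(n,p):
    c=robot.get_calibration(n); v=R.from_quat(c['attitude']).inv().apply(np.array(p)-c['eye'])
    return np.array([c['fx']*v[0]/v[2]+c['cx'],c['fy']*v[1]/v[2]+c['cy']])
E
python3 - <<'E'
from h import *
t=cv2.imread('pics/top0.png'); s=cv2.imread('pics/side0.png')
a=cv2.resize(t[165:265,332:432],None,fx=6,fy=6,interpolation=cv2.INTER_CUBIC)
cv2.imwrite('pics/tc.png',a)
b=cv2.resize(s[235:345,265:380],None,fx=5,fy=5,interpolation=cv2.INTER_CUBIC)
cv2.imwrite('pics/sc.png',b)
print('turret c',onz('top',(382,211),.06), two((364,225),(297,248)))
# tray: corners at rim
g=cv2.cvtColor(t,cv2.COLOR_BGR2HSV)
m=((g[...,1]<45)).astype(np.uint8); m[:170]=0;m[275:]=0;m[:,:160]=0;m[:,245:]=0
cs=max(cv2.findContours(cv2.morphologyEx(m,cv2.MORPH_OPEN,np.ones((3,3))),0,2)[0],key=cv2.contourArea)
r=cv2.minAreaRect(cs);bx=cv2.boxPoints(r);print(r);print(np.array([onz('top',p,.014) for p in bx]),onz('top',r[0],.014))
E
```

```text
turret c [ 0.50705339 -0.22434055  0.06      ] (array([ 0.47377953, -0.17772629,  0.11142228]), np.float64(0.006940569179600844))
((199.2167205810547, 221.59214782714844), (62.10111999511719, 53.80539321899414), 83.2901611328125)
[[0.53973512 0.22436407 0.014     ]
 [0.55674427 0.10995859 0.014     ]
 [0.42409421 0.08825393 0.014     ]
 [0.40796247 0.1999891  0.014     ]] [0.48131443 0.15560251 0.014     ]
```

View pics/tc.png

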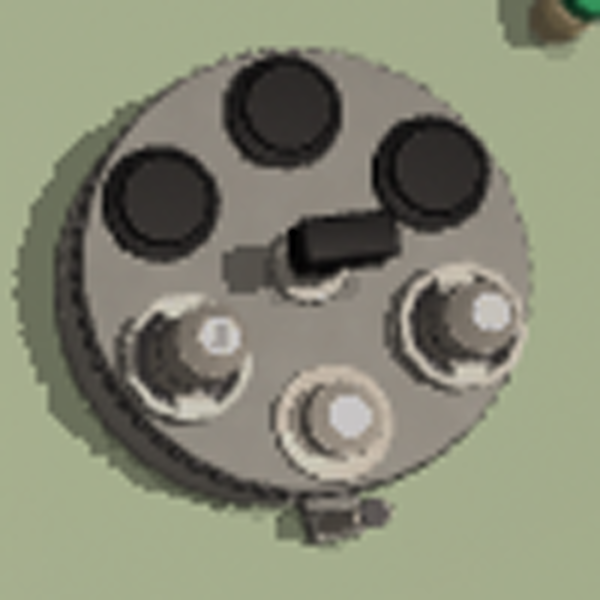

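View pics/sc.png

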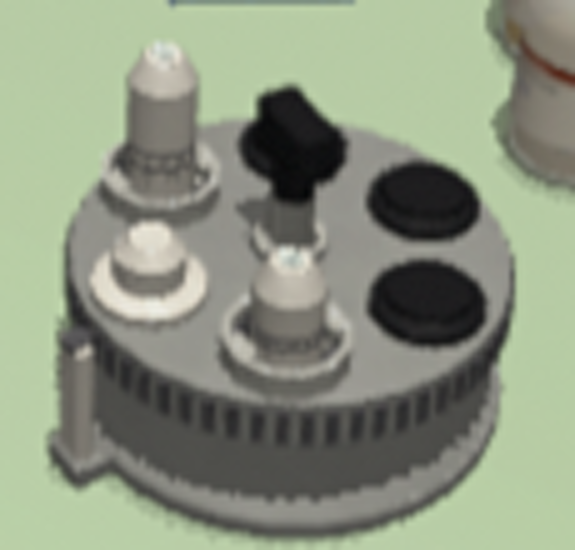

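Crops: the long objective is at front-left and the short one at front-right, with the fixed lens near the pointer. The pointer's dark top shows at crop (375,513) in the top view and (75,338) in the side view. Three pairs of opposite places all give a centre near crop (309,265).

```bash
python3 - <<'E'
from h import *
T=lambda u,v:(332+u/6,165+v/6); S=lambda u,v:(265+u/5,235+v/5)
pl=dict(long=(187,355),fixed=(333,424),short=(463,325),capL=(430,172),capF=(283,110),capS=(160,203))
P={k:onz('top',T(*v),.067)[:2] for k,v in pl.items()}
c=np.mean(list(P.values()),0); print('c',c)
A={}
for k,p in P.items(): A[k]=np.degrees(np.arctan2(*(p-c)[::-1])); print(k,p.round(4),np.hypot(*(p-c)).round(4),A[k].round(1))
for n,p in dict(top=onz('top',T(375,513),.058)).items(): print('ptr',p,np.degrees(np.arctan2(p[1]-c[1],p[0]-c[0])),np.hypot(*(p[:2]-c)))
print('ptr2',two(T(375,513),S(75,338)))
p=onz('side',S(75,338),.058);print('ptr side',p,np.degrees(np.arctan2(p[1]-c[1],p[0]-c[0])),np.hypot(*(p[:2]-c)))
print('knob',onz('top',T(350,235),.099))
k1,k2=onz('top',T(298,230),.099),onz('top',T(398,222),.099);d=k2-k1;print('knobdir',np.degrees(np.arctan2(d[1],d[0])),np.linalg.norm(d))
print('longtop',two(T(220,337),S(162,55)),'shorttop',two(T(490,312),S(291,260)))
s=robot.read_state(); r=R.from_quat(s['tcp_rot']); print(r.as_matrix().round(3))
E
```

```text
c [ 0.51007233 -0.2258585 ]
long [ 0.4779 -0.1842] 0.0526 127.6
fixed [ 0.456  -0.2329] 0.0546 -172.5
short [ 0.4906 -0.2774] 0.0551 -110.7
capL [ 0.543  -0.2675] 0.0531 -51.7
capF [ 0.5632 -0.2177] 0.0538 8.8
capS [ 0.5297 -0.1754] 0.0541 68.7
ptr [ 0.42729966 -0.24888197  0.058     ] -164.45592876921344 0.08591504586558064
ptr2 (array([ 0.42666097, -0.24834726,  0.05957657]), np.float64(0.0010494104136222128))
ptr side [ 0.42662106 -0.24663557  0.058     ] -166.01917782045072 0.08599884255290147
knob [ 0.51451926 -0.23139462  0.099     ]
knobdir -83.82473656536878 0.03297107089575022
longtop (array([ 0.47631769, -0.18395081,  0.12026879]), np.float64(0.0008271415559146237)) shorttop (array([ 0.48992584, -0.27605298,  0.10028193]), np.float64(0.00039628390817212234))
[[ 0.424 -0.001 -0.906]
 [ 0.906 -0.002  0.424]
 [-0.002 -1.    -0.   ]]
```

```bash
cat >> h.py <<'E'
def cur():
    s=robot.read_state(); M=R.from_quat(s['tcp_rot']).as_matrix()
    return s,np.array(s['ee_pos']),np.arctan2(M[1,0],M[0,0])
def plan(*wps,mm=55,rad=.17):
    """waypoints (x,y,z,jaw deg); straight rows in tool axes (x jaws, y down, z = right of -x... )"""
    s,p,a=cur(); out=[]; print('t %.2f p %s jaw %.1f gap %.4f F %s'%(s['t'],p.round(4),np.degrees(a),s['finger_gap'],s['ft_force'].round(1)))
    M=R.from_quat(s['tcp_rot']).as_matrix(); print('tilt',M[2].round(3))
    for w in wps:
        w=np.array(w,float); b=np.radians(w[3]); D=w[:3]-p; n=int(max(np.ceil(np.abs(D).sum()*1000/mm/1.2),np.ceil(abs(b-a)/rad),1))
        for i in range(n):
            d=D/n*1000; c,q=np.cos(a),np.sin(a)
            out.append([round(c*d[0]+q*d[1],1),round(-d[2],1),round(-q*d[0]+c*d[1],1),round(-(b-a)/ (n-i),3)]); a+=(b-a)/(n-i)
        p=w[:3]
    for i in range(0,len(out),5): print(sum(out[i:i+5],[]))
E
python3 - <<'E'
from h import *
plan((.48,.30,.23,45),(.52,0,.23,28),(.51,-.226,.17,8.4))
E
```

```text
t 0.10 p [0.286  0.6109 0.2303] jaw 64.9 gap 0.0857 F [-0.1  0.3  0.3]
tilt [-0.002 -1.    -0.   ]
[np.float64(-24.9), np.float64(0.0), np.float64(-38.4), np.float64(0.043), np.float64(-23.2), np.float64(0.0), np.float64(-39.5), np.float64(0.043), np.float64(-21.5), np.float64(0.0), np.float64(-40.5), np.float64(0.043), np.float64(-19.7), np.float64(0.0), np.float64(-41.4), np.float64(0.043), np.float64(-17.9), np.float64(0.0), np.float64(-42.2), np.float64(0.043)]
[np.float64(-16.0), np.float64(0.0), np.float64(-42.9), np.float64(0.043), np.float64(-14.2), np.float64(0.0), np.float64(-43.6), np.float64(0.043), np.float64(-12.3), np.float64(0.0), np.float64(-44.1), np.float64(0.043), np.float64(-30.6), np.float64(-0.0), np.float64(-40.1), np.float64(0.049), np.float64(-28.6), np.float64(-0.0), np.float64(-41.5), np.float64(0.049)]
[np.float64(-26.5), np.float64(-0.0), np.float64(-42.9), np.float64(0.049), np.float64(-24.4), np.float64(-0.0), np.float64(-44.2), np.float64(0.049), np.float64(-22.2), np.float64(-0.0), np.float64(-45.3), np.float64(0.049), np.float64(-19.9), np.float64(-0.0), np.float64(-46.4), np.float64(0.049), np.float64(-23.0), np.float64(12.0), np.float64(-39.0), np.float64(0.068)]
[np.float64(-20.3), np.float64(12.0), np.float64(-40.5), np.float64(0.068), np.float64(-17.5), np.float64(12.0), np.float64(-41.7), np.float64(0.068), np.float64(-14.6), np.float64(12.0), np.float64(-42.8), np.float64(0.068), np.float64(-11.6), np.float64(12.0), np.float64(-43.7), np.float64(0.068)]
```

>>> apply_moves --plan '[-25,0,-38,0.043,-23,0,-40,0.043,-21,0,-41,0.043,-20,0,-41,0.043,-18,0,-42,0.043]' --claw 0

```text
t: 0.72
ee_pos: [0.4082, 0.4158, 0.2309]
tcp_rot: [0.634, 0.313, -0.313, -0.634]
ft_force: [1.0, -0.6, -0.6]
finger_gap: 0.0428
```

>>> apply_moves --plan '[-16,0,-43,0.043,-14,0,-44,0.043,-12,0,-44,0.043,-31,0,-40,0.049,-29,0,-42,0.049]'

```text
t: 1.35
ee_pos: [0.4949, 0.1986, 0.2309]
tcp_rot: [0.666, 0.239, -0.239, -0.665]
ft_force: [1.0, 0.0, -0.8]
finger_gap: 0.0429
```

>>> apply_moves --plan '[-26,0,-43,0.049,-24,0,-44,0.049,-22,0,-45,0.049,-20,0,-46,0.049,-23,12,-39,0.068]'

```text
t: 1.98
ee_pos: [0.522, -0.0455, 0.2197]
tcp_rot: [0.691, 0.15, -0.148, -0.691]
ft_force: [0.5, -0.1, -0.9]
finger_gap: 0.0424
```

>>> apply_moves --plan '[-20,12,-40,0.068,-17,12,-42,0.068,-15,12,-43,0.068,-12,12,-44,0.068,0,0,0,0]'

```text
t: 2.6
ee_pos: [0.5125, -0.2287, 0.1703]
tcp_rot: [0.706, 0.051, -0.053, -0.705]
ft_force: [-0.0, 1.0, 0.4]
finger_gap: 0.0429
```

```bash
sed -i 's/round(\(c\*d\|-d\|-q\)/float(round)(\1/' h.py; sed -i 's/float(round)(/round(/; s/print(sum(out\[i:i+5\],\[\]))/print([float(v) for v in sum(out[i:i+5],[])])/' h.py; python3 - <<'E'
from h import *
plan((.510,-.226,.12,8.4),(.510,-.226,.071,8.4))
E
```

```text
t 2.60 p [ 0.5125 -0.2287  0.1703] jaw 8.5 gap 0.0429 F [-0.   1.   0.4]
tilt [-0.003 -1.    -0.001]
[-2.0, 50.3, 3.0, 0.001, 0.0, 49.0, 0.0, -0.0]
```

>>> apply_moves --plan '[-1,35,1,0,0,30,0,0,0,20,0,0,0,14,0,0,0,0,0,0]'

```text
t: 3.22
ee_pos: [0.513, -0.2228, 0.0715]
tcp_rot: [-0.705, -0.055, 0.056, 0.705]
ft_force: [0.8, -0.3, 0.1]
finger_gap: 0.0428
```

>>> apply_moves --plan '[0,0,0,0,0,0,0,0,0,0,0,0,0,0,0,0]' --claw -1 --force 50

```text
t: 3.72
ee_pos: [0.5093, -0.2245, 0.0729]
tcp_rot: [-0.704, -0.052, 0.056, 0.706]
ft_force: [-8.3, -0.4, 7.3]
finger_gap: 0.0157
```

```bash
python3 - <<'E'
from h import *
s,p,a=cur();print(s['wrist_torque'],np.degrees(a),p)
cv2.imwrite('pics/s1.png',cv2.resize(robot.grab_frame('side')[180:355,230:400],None,fx=3.4,fy=3.4,interpolation=cv2.INTER_CUBIC))
E
```

```text
[-0.01998953  1.88720503 -0.04048603] 8.7780331524279 [ 0.50932599 -0.22446136  0.07290403]
```

View pics/s1.png

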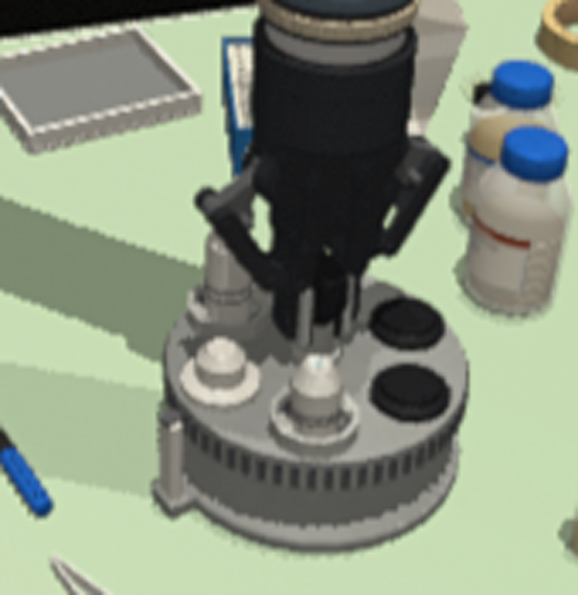

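The fingers hold the knob, with the gap at 15.7 mm. I'll relieve the sideways load and turn it.

>>> apply_moves --plan '[-4,0,1,0,0,0,0,-0.14,0,0,0,-0.14,0,0,0,-0.14,0,0,0,-0.14]'

```text
t: 4.4
ee_pos: [0.5082, -0.2252, 0.073]
tcp_rot: [0.663, 0.248, -0.249, -0.662]
ft_force: [-3.3, -3.1, 0.3]
finger_gap: 0.0153
```

>>> apply_moves --plan '[0,0,0,-0.14,0,0,0,-0.14,0,0,0,-0.14,0,0,0,-0.14,0,0,0,-0.04]'

```text
t: 5.03
ee_pos: [0.5073, -0.2265, 0.0729]
tcp_rot: [0.56, 0.431, -0.433, -0.56]
ft_force: [-4.5, -5.3, 1.7]
finger_gap: 0.0151
```

>>> apply_moves --plan '[0,0,0,0]'

```text
t: 5.15
ee_pos: [0.5073, -0.2265, 0.0729]
tcp_rot: [0.561, 0.43, -0.433, -0.56]
ft_force: [-4.6, -6.1, -0.4]
finger_gap: 0.0154
```

```bash
python3 - <<'E'
from h import *
s,p,a=cur();print(s['wrist_torque'],s['ft_force'],np.degrees(a),p,s['joint_positions'].round(2))
cv2.imwrite('pics/s2.png',cv2.resize(robot.grab_frame('side')[180:355,230:400],None,fx=3.4,fy=3.4,interpolation=cv2.INTER_CUBIC))
E
```

```text
[-1.03796196  1.0155635   0.03531991] [-4.62968456 -6.0705809  -0.39975663] 75.22070463016769 [ 0.50730357 -0.22649906  0.07292353] [ 0.25  0.47  0.12  1.97 -0.08  0.71  1.73]
```

View pics/s2.png

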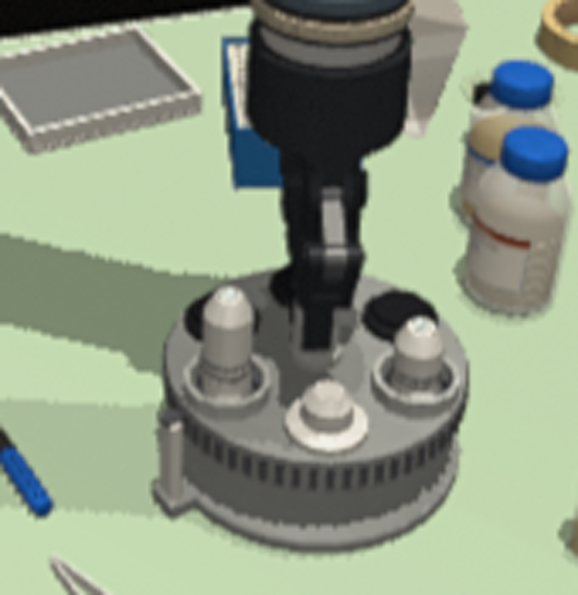

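The long objective is now beside the pointer, its top at side crop (230,295). Next I release the knob, lift clear and measure the angle.

>>> apply_moves --plan '[0,0,0,0,0,0,0,0,0,0,0,0]' --claw 0

```text
t: 5.58
ee_pos: [0.5098, -0.2229, 0.0725]
tcp_rot: [0.56, 0.433, -0.432, -0.559]
ft_force: [0.3, 0.7, 0.2]
finger_gap: 0.0429
```

>>> apply_moves --plan '[0,-40,0,0.18,0,-50,0,0.18,0,-40,60,0.18,0,0,60,0.18,0,0,60,0.18]'

```text
t: 6.2
ee_pos: [0.394, -0.105, 0.1975]
tcp_rot: [-0.691, -0.151, 0.15, 0.691]
ft_force: [0.3, 0.9, -0.0]
finger_gap: 0.043
```

```bash
python3 - <<'E'
from h import *
s,p,a=cur();print(p,np.degrees(a),s['t'])
t=robot.grab_frame('top');q=robot.grab_frame('side')
cv2.imwrite('pics/t3f.png',t);cv2.imwrite('pics/s3f.png',q)
A=cv2.resize(t[165:265,332:432],None,fx=4,fy=4,interpolation=cv2.INTER_CUBIC)
B=cv2.resize(q[235:335,280:380],None,fx=4,fy=4,interpolation=cv2.INTER_CUBIC)
cv2.imwrite('pics/c3.png',np.hstack([A,B]))
E
```

```text
[ 0.39401809 -0.10497099  0.19754138] 24.642319838877945 6.2
```

View pics/c3.png

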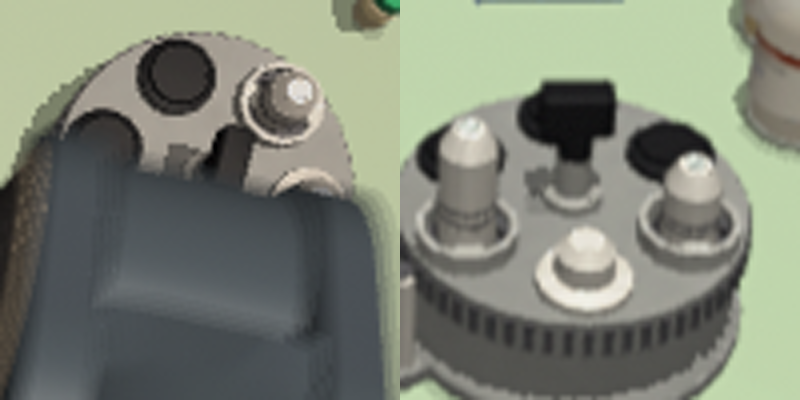

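The arm hides the long objective from above. The side view shows its top at crop (70,122), and the short one's top is visible in both views.

```bash
python3 - <<'E'
from h import *
S=lambda u,v:(280+u/4,235+v/4);T=lambda u,v:(332+u/4,165+v/4)
for c in(np.array([.510,-.226]),np.array([.508,-.227])):
  ang=lambda p:(np.degrees(np.arctan2(p[1]-c[1],p[0]-c[0]))%360,np.hypot(*(p[:2]-c)))
  l=onz('side',S(70,122),.12);print('long',l,ang(l))
  l=onz('side',S(66,224),.070);print('longcollar',l,ang(l))
  sh,e=two(T(299,90),S(293,160));print('short',sh,e,ang(sh),'capL?',)
  f=onz('side',S(184,271),.067);print('fixed',f,ang(f))
  pt=np.array([.4268,-.2480]);print(ang(pt))
E
```

```text
long [ 0.45924634 -0.23586253  0.12      ] (np.float64(190.99675301783174), np.float64(0.05170303095364229))
longcollar [ 0.45729274 -0.23982174  0.07      ] (np.float64(194.69415240296405), np.float64(0.05448940855358102))
short [ 0.54763095 -0.26336524  0.10207293] 0.0009986288792322223 (np.float64(315.20299453649693), np.float64(0.05303064586901677)) capL?
fixed [ 0.49573265 -0.27752132  0.067     ] (np.float64(254.52146059970636), np.float64(0.05346029678527138))
(np.float64(194.81133637892472), np.float64(0.08605951429098353))
long [ 0.45924634 -0.23586253  0.12      ] (np.float64(190.30282768729637), np.float64(0.04955263582151117))
longcollar [ 0.45729274 -0.23982174  0.07      ] (np.float64(194.1902638267672), np.float64(0.0523031846793955))
short [ 0.54763095 -0.26336524  0.10207293] 0.0009986288792322223 (np.float64(317.4605993873404), np.float64(0.053787012463072784)) capL?
fixed [ 0.49573265 -0.27752132  0.067     ] (np.float64(256.35184768993275), np.float64(0.05198933845047368))
(np.float64(194.50016676655255), np.float64(0.08387156848420088))
```

```bash
python3 - <<'E'
from h import *
plan((.458,-.240,.18,-75),(.458,-.240,.081,-75))
E
```

```text
t 6.30 p [ 0.3923 -0.102   0.1969] jaw 25.3 gap 0.0425 F [ 0.9  0.  -0. ]
tilt [-0.    -1.     0.003]
[0.0, 1.5, -13.9, 0.159, 2.2, 1.5, -13.7, 0.159, 4.4, 1.5, -13.2, 0.159, 6.4, 1.5, -12.3, 0.159, 8.3, 1.5, -11.1, 0.159]
[10.0, 1.5, -9.7, 0.159, 11.4, 1.5, -8.0, 0.159, 12.5, 1.5, -6.1, 0.159, 13.3, 1.5, -4.0, 0.159, 13.8, 1.5, -1.9, 0.159]
[13.9, 1.5, 0.3, 0.159, 0.0, 49.5, 0.0, -0.0, 0.0, 49.5, 0.0, -0.0]
```

>>> apply_moves --plan '[0,1,-14,0.16,2,1,-14,0.16,4,2,-13,0.16,6,2,-12,0.16,8,2,-11,0.16]'

```text
t: 6.92
ee_pos: [0.4245, -0.1698, 0.1892]
tcp_rot: [0.695, -0.129, 0.13, -0.695]
ft_force: [0.6, -0.5, 0.7]
finger_gap: 0.043
```

>>> apply_moves --plan '[10,2,-10,0.16,11,2,-8,0.16,12,2,-6,0.16,13,1,-4,0.16,14,1,-2,0.16]'

```text
t: 7.55
ee_pos: [0.4527, -0.2327, 0.1811]
tcp_rot: [0.59, -0.39, 0.39, -0.59]
ft_force: [1.0, -0.0, 0.4]
finger_gap: 0.0423
```

>>> apply_moves --plan '[14,1,0,0.15,0,0,0,0,0,0,0,0]'

```text
t: 7.92
ee_pos: [0.4575, -0.2443, 0.1799]
tcp_rot: [-0.56, 0.431, -0.431, 0.561]
ft_force: [-0.5, -0.1, -0.1]
finger_gap: 0.0427
```

```bash
python3 - <<'E'
from h import *
plan((.458,-.240,.081,-75))
E
```

```text
t 7.92 p [ 0.4575 -0.2443  0.1799] jaw -75.1 gap 0.0427 F [-0.5 -0.1 -0.1]
tilt [-0.001 -1.    -0.   ]
[-2.0, 49.5, 0.8, -0.001, -2.0, 49.5, 0.8, -0.001]
```

>>> apply_moves --plan '[-4,20,1,0,0,30,0,0,0,30,0,0,0,18,0,0,0,0,0,0]'

```text
t: 8.55
ee_pos: [0.4567, -0.2399, 0.0813]
tcp_rot: [0.56, -0.432, 0.431, -0.56]
ft_force: [-0.2, -0.6, 1.0]
finger_gap: 0.0424
```

>>> apply_moves --plan '[0,0,0,0,0,0,0,0,0,0,0,0,0,0,0,0]' --claw -1 --force 30

```text
t: 9.05
ee_pos: [0.4582, -0.2409, 0.0831]
tcp_rot: [-0.56, 0.431, -0.432, 0.56]
ft_force: [-0.3, 1.3, 7.2]
finger_gap: 0.0239
```

```bash
python3 - <<'E'
from h import *
s,p,a=cur();print(s['wrist_torque'],s['ft_force'],np.degrees(a),p,s['finger_gap'])
t=robot.grab_frame('top');q=robot.grab_frame('side')
cv2.imwrite('pics/c4.png',cv2.resize(q[200:335,240:380],None,fx=4,fy=4,interpolation=cv2.INTER_CUBIC))
E
```

```text
[0.13487692 0.08390922 0.00731457] [-0.34983782  1.25509369  7.19286287] -75.27643330850859 [ 0.45820452 -0.2408545   0.08306848] 0.023919392932722886
```

View pics/c4.png

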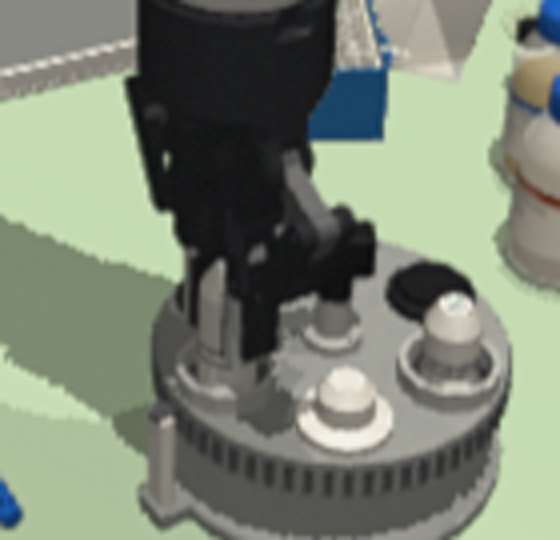

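Grip holds, with the gap at 23.9 mm. Turning 60° counter-clockwise.

>>> apply_moves --plan '[0,-1,0,-0.1,0,0,0,-0.11,0,0,0,-0.11,0,0,0,-0.11,0,0,0,-0.11]' --force 40

```text
t: 9.78
ee_pos: [0.4575, -0.2405, 0.0832]
tcp_rot: [-0.655, 0.266, -0.266, 0.655]
ft_force: [0.8, -0.1, 0.1]
finger_gap: 0.0234
```

>>> apply_moves --plan '[0,0,0,-0.11,0,0,0,-0.11,0,0,0,-0.11,0,0,0,-0.11,0,0,0,-0.06]'

```text
t: 10.4
ee_pos: [0.4574, -0.2405, 0.0832]
tcp_rot: [-0.7, 0.096, -0.096, 0.701]
ft_force: [0.2, -0.3, 0.2]
finger_gap: 0.0236
```

>>> apply_moves --plan '[0,0,0,0]'

```text
t: 10.52
ee_pos: [0.4574, -0.2404, 0.0832]
tcp_rot: [-0.7, 0.097, -0.097, 0.701]
ft_force: [2.0, -0.1, 1.4]
finger_gap: 0.0233
```

```bash
python3 - <<'E'
from h import *
s,p,a=cur();print(s['wrist_torque'],s['ft_force'],np.degrees(a),p,s['finger_gap'])
q=robot.grab_frame('side');cv2.imwrite('pics/s5f.png',q)
cv2.imwrite('pics/c5.png',cv2.resize(q[200:335,240:380],None,fx=4,fy=4,interpolation=cv2.INTER_CUBIC))
E
```

```text
[ 0.00310779 -0.02366086 -0.00989875] [ 2.01619462 -0.09114589  1.4473708 ] -15.7380939932964 [ 0.45739171 -0.24044578  0.08315335] 0.023301277437179444
```

View pics/c5.png

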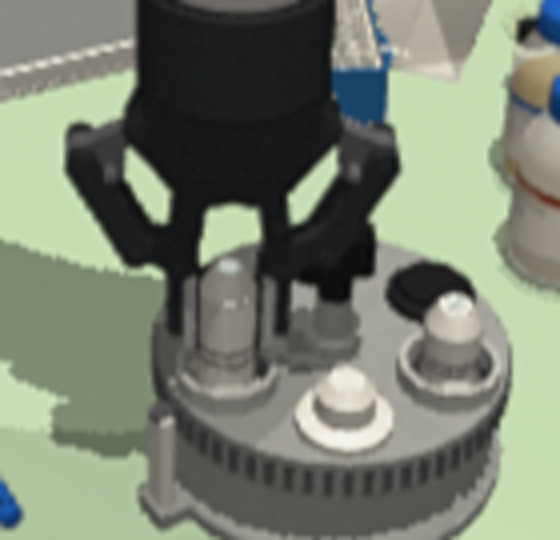

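The turret did not move: the short objective, fixed lens and pointer are at the same pixels as before. Lifting gently.

>>> apply_moves --plan '[0,-2,0,0,0,-3,0,0,0,-4,0,0]'

```text
t: 10.95
ee_pos: [0.4573, -0.2404, 0.0922]
tcp_rot: [-0.7, 0.097, -0.096, 0.701]
ft_force: [-0.3, -1.1, -1.6]
finger_gap: 0.0232
```

>>> apply_moves --plan '[0,-6,0,0,0,-10,0,0,0,-15,0,0,0,-25,0,0,0,-35,0,0]'

```text
t: 11.58
ee_pos: [0.4569, -0.2403, 0.1842]
tcp_rot: [-0.7, 0.097, -0.096, 0.701]
ft_force: [0.5, -0.5, -2.1]
finger_gap: 0.0235
```

```bash
python3 - <<'E'
from h import *
plan((.458,-.18,.20,-15),(.52,0,.20,-5),(.483,.156,.12,10))
q=robot.grab_frame('side');cv2.imwrite('pics/s6f.png',q)
cv2.imwrite('pics/c6.png',cv2.resize(q[150:335,220:380],None,fx=3.2,fy=3.2,interpolation=cv2.INTER_CUBIC))
E
```

```text
t 11.57 p [ 0.4569 -0.2403  0.1842] jaw -15.7 gap 0.0235 F [ 0.5 -0.5 -2.1]
tilt [-0.001 -1.     0.   ]
[-7.6, -7.9, 29.2, -0.006, -7.5, -7.9, 29.2, -0.006, 3.3, -0.0, 47.5, -0.044, 5.4, -0.0, 47.3, -0.044, 7.5, -0.0, 47.0, -0.044]
[9.5, -0.0, 46.6, -0.044, -10.1, 16.0, 30.4, -0.052, -8.5, 16.0, 30.9, -0.052, -6.9, 16.0, 31.3, -0.052, -5.2, 16.0, 31.6, -0.052]
[-3.5, 16.0, 31.9, -0.052]
```

View pics/c6.png

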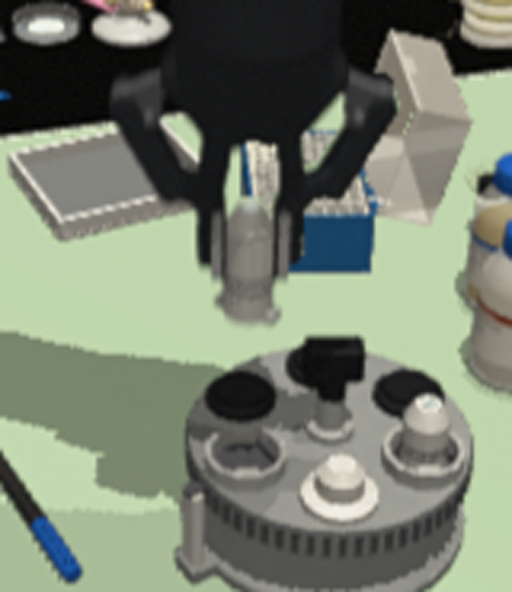

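It lifted out cleanly: the emptied collar is at the pointer and the short objective is still seated. Carrying it to the tray.

>>> apply_moves --plan '[-8,-8,29,0,-8,-8,29,0,3,0,47,-0.044,5,0,47,-0.044,7,0,47,-0.044]'

```text
t: 12.25
ee_pos: [0.505, -0.0451, 0.2002]
tcp_rot: [-0.705, 0.049, -0.05, 0.705]
ft_force: [0.4, 0.2, -1.8]
finger_gap: 0.0231
```

>>> apply_moves --plan '[9,0,47,-0.044,-10,14,30,-0.052,-9,14,31,-0.052,-7,14,31,-0.052,-5,14,31,-0.052]'

```text
t: 12.88
ee_pos: [0.4915, 0.1237, 0.1437]
tcp_rot: [-0.706, -0.04, 0.039, 0.706]
ft_force: [0.0, -0.6, -1.4]
finger_gap: 0.0234
```

>>> apply_moves --plan '[-4,14,32,-0.052,0,0,0,0,0,0,0,0]'

```text
t: 13.25
ee_pos: [0.4845, 0.1535, 0.1299]
tcp_rot: [0.705, 0.057, -0.057, -0.705]
ft_force: [0.3, -0.3, -1.1]
finger_gap: 0.0232
```

```bash
python3 - <<'E'
from h import *
plan((.477,.156,.045,10))
E
```

```text
t 13.25 p [0.4845 0.1535 0.1299] jaw 9.2 gap 0.0232 F [ 0.3 -0.3 -1.1]
tilt [ 0.001 -1.    -0.   ]
[-3.5, 42.4, 1.8, -0.007, -3.5, 42.4, 1.9, -0.007]
```

Down to a few mm above the floor first, then in small steps.

>>> apply_moves --plan '[-3,35,2,0,-3,30,1,0,0,20,0,0,0,10,0,0,0,3,0,0]'

```text
t: 13.88
ee_pos: [0.4781, 0.1554, 0.0313]
tcp_rot: [0.705, 0.057, -0.057, -0.705]
ft_force: [0.1, -0.2, -1.1]
finger_gap: 0.0231
```

>>> apply_moves --plan '[0,1,0,0,0,1,0,0,0,0,0,0]'

```text
t: 14.25
ee_pos: [0.4779, 0.1562, 0.0296]
tcp_rot: [-0.705, -0.058, 0.057, 0.705]
ft_force: [0.5, 0.3, -0.4]
finger_gap: 0.0234
```

```bash
python3 - <<'E'
from h import *
s,p,a=cur();print(p,s['ft_force'])
q=robot.grab_frame('side');cv2.imwrite('pics/c7.png',cv2.resize(q[100:250,190:340],None,fx=3.5,fy=3.5,interpolation=cv2.INTER_CUBIC))
E
```

```text
[0.47785146 0.15622809 0.0296179 ] [ 0.52741985  0.25033904 -0.39021201]
```

View pics/c7.png

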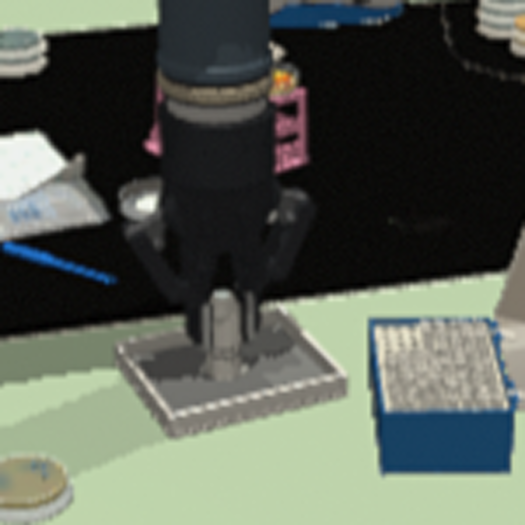

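The objective is centred in the tray, just above the floor. I'll lower it by half millimetres until it touches.

>>> apply_moves --plan '[0,0.5,0,0,0,0.5,0,0,0,0,0,0]'

```text
t: 14.68
ee_pos: [0.4775, 0.1561, 0.0281]
tcp_rot: [-0.705, -0.057, 0.057, 0.705]
ft_force: [0.1, 0.1, -1.4]
finger_gap: 0.0233
```

>>> apply_moves --plan '[0,0.5,0,0,0,0.5,0,0,0,0,0,0]'

```text
t: 15.05
ee_pos: [0.4775, 0.1561, 0.0272]
tcp_rot: [-0.705, -0.057, 0.057, 0.705]
ft_force: [-0.4, -0.1, -1.1]
finger_gap: 0.0232
```

>>> apply_moves --plan '[0,0.5,0,0,0,0.5,0,0,0,0,0,0]'

```text
t: 15.42
ee_pos: [0.4776, 0.1561, 0.0271]
tcp_rot: [-0.705, -0.057, 0.057, 0.705]
ft_force: [-2.4, -1.3, 7.5]
finger_gap: 0.0236
```

Touched the floor with about 8 N. I'll ease up a little, open, then rise straight up.

>>> apply_moves --plan '[0,-0.5,0,0,0,0,0,0]'

```text
t: 15.68
ee_pos: [0.4775, 0.1561, 0.0271]
tcp_rot: [-0.705, -0.057, 0.057, 0.705]
ft_force: [-1.9, -0.1, 7.1]
finger_gap: 0.0232
```

>>> apply_moves --plan '[0,0,0,0,0,0,0,0,0,0,0,0]' --claw 0

```text
t: 16.05
ee_pos: [0.4776, 0.1561, 0.0265]
tcp_rot: [-0.705, -0.057, 0.057, 0.705]
ft_force: [1.2, 0.1, 0.3]
finger_gap: 0.0424
```

>>> apply_moves --plan '[0,-10,0,0,0,-30,0,0,0,-50,0,0,0,-50,0,0,0,-50,0,0]'

```text
t: 16.68
ee_pos: [0.4773, 0.1559, 0.219]
tcp_rot: [-0.705, -0.058, 0.057, 0.705]
ft_force: [1.2, -0.0, -0.9]
finger_gap: 0.0428
```

>>> apply_moves --plan '[0,0,50,0,0,0,50,0,0,0,50,0,0,0,50,0,0,0,0,0]'

```text
t: 17.3
ee_pos: [0.443, 0.3582, 0.2173]
tcp_rot: [-0.704, -0.06, 0.06, 0.706]
ft_force: [-1.1, -0.1, -0.6]
finger_gap: 0.0427
```

```bash
python3 - <<'E'
from h import *
s,p,a=cur();print(p,s['ft_force'],s['t'])
q=robot.grab_frame('side');t=robot.grab_frame('top')
cv2.imwrite('pics/t8f.png',t);cv2.imwrite('pics/s8f.png',q)
A=cv2.resize(t[165:265,332:432],None,fx=4,fy=4,interpolation=cv2.INTER_CUBIC)
B=cv2.resize(q[160:360,200:400],None,fx=2,fy=2,interpolation=cv2.INTER_CUBIC)
cv2.imwrite('pics/c8.png',np.hstack([A,B]))
E
```

```text
[0.44301862 0.35815514 0.21726157] [-1.06779242 -0.11437888 -0.64212778] 17.3
```

View pics/c8.png

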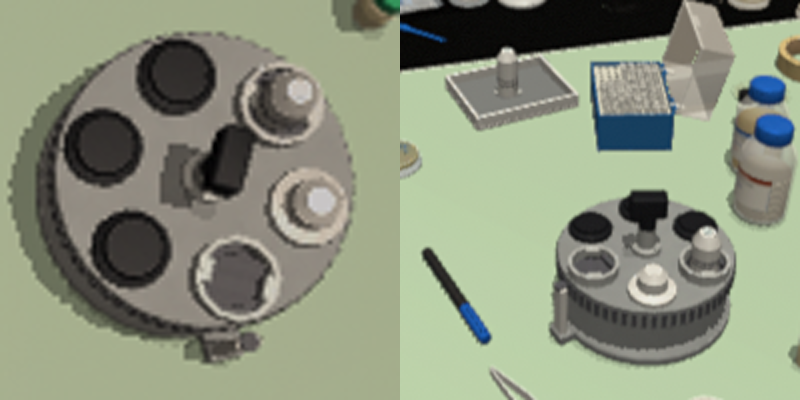

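The objective stands upright in the tray, at right-half pixel (507,70). The empty collar at (238,277) is in line with the pointer. Checking the angle by numbers.

```bash
python3 - <<'E'
from h import *
T=lambda u,v:(332+u/4,165+v/4)
P=np.array([onz('top',T(*v),.067)[:2] for v in [(238,277),(309,207),(281,104),(176,76),(104,147),(131,249)]])
c=P.mean(0);a=np.degrees(np.arctan2(*(P-c).T[::-1]))%360;print(c,a.round(1),((a-np.arange(6)*60)%360).round(1))
p=onz('top',T(250,342),.058);print(p,np.degrees(np.arctan2(p[1]-c[1],p[0]-c[0]))%360,np.hypot(*(p[:2]-c)))
pt=np.array([.4268,-.2480])-c;print(np.degrees(np.arctan2(pt[1],pt[0]))%360)
print('obj top',two((0,0),(0,0))[1]>0, onz('side',(200+107/2,160+50/2),.0645))
E
```

```text
[ 0.51001792 -0.22600148] [196.4 254.4 314.8  16.   75.3 134.7] [196.4 194.4 194.8 196.  195.3 194.7]
[ 0.42729966 -0.24888197  0.058     ] 195.46184000088755 0.08582440090983118
194.80733230099906
obj top True [0.47833221 0.15864777 0.0645    ]
```

The turret's place angle is 195.3° and the pointer is at about 195°, so they match. Handing in.

```bash
python3 -c "
from station import robot
print(robot.finish_job())"
```

```text
the job is handed in; nothing more can be done
None
```

The job is done and handed in at about 17.4 s of the 51 s allowed. I turned the turret about 66° counter-clockwise by its knob, then unscrewed the long objective by 60°. I lifted it out and stood it in the tray, where it touched the floor with about 8 N.

- **Turret:** the emptied place measured 195.3° (mean of six places) against the pointer at 194.8–195.5°. The six places gave 194.4–196.4°, so the angle is good to about a degree.
- **Other objective:** in the last pictures the short objective is still in its collar at its place. It looked unmoved while the long one was unscrewed.
- **Long objective:** it stands upright near the tray's centre, at about (0.478, 0.157).
- **Robot:** the arm is clear and touching nothing, and no wrist force I read passed about 8 N.

One measurement disagreed. After the turret turn, the side view of the objective's tip alone gave 191°, while its collar gave 194.7°. I went by the collar, and the final top view bore that out.

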